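# Rock a tight bung out of a leaning vacuum port

## Task

Two vacuum hose ports stand on the bench; one is closed by a rubber bung with a flat pull tab, the other by a low round screw cap that stays on. The bung sits tight: take it by its tab and, while its stem is still in the port, rock it about ten degrees first away from you and then about ten degrees towards you, as you draw it straight out along the leaning port. Then set it gently down inside the steel tray, upright or lying, and let go, without pushing the carton, tape measure or sanding block about.

Things in the scene. Friction and masses are not known exactly. Their poses are not given: they have to be found in the camera images.
- bung: Black rubber bung, 98 mm long, 140 g. Origin: centre of its foot; z along its axis to the tab. Tapered stem 0-40 mm (dia 32 at the foot, 40 above), flange dia 50 at 40-48 mm, flat tab 48-98 mm, 18 mm thick (its y) and 40 wide (x). Starts fully home: flange on the port's rim, axes as the port's. Lips at +y and -y grip the stem: a straight pull takes about 20 N; free once 28 mm out.
- bung_top (a point): Centre of the free end of the bung's pull tab, 98 mm from its foot along the bung's z.
- port: Fixed aluminium tube, outer dia 56 mm, bore 46, 70 deep, leaning 28 degrees to the left as the robot sees it. Origin: centre of its mouth at the rim, 105 mm above the bench; z out along its axis, y away from the robot, x right and down. Rocked away: tab to +y; towards: to -y. Over 12 degrees of room each way; the flange bears on the rim, so a rock lifts the bung by 25 mm x sin(angle).
- capped_port: The other port: same tube and housing, closed by a round steel screw cap, 64 mm in diameter and 16 mm high; leave it. Origin at the centre of its rim, axes as for the port. The two ports may stand either way round.
- tray: Low open steel tray, 170 mm (its x) by 200 mm (its y), 24 mm high, walls and floor 4 mm thick; fixed. Origin at the centre of its underside.
- white_carton: Small white closed carton, 56x84x42 mm, loose bystander. Origin at the centre of its underside.
- tape: Tape measure, 37x80x64 mm, loose bystander standing on the bench. Origin at the centre of its underside.
- sander: Cork sanding block, 62x112x36 mm, loose bystander. Origin at the centre of its underside.
Mind the look-alikes: they are no part of the job. Leave any orange look-alike of the bung alone.

How it is judged:
On the way, in this order (a step that is already met when the one before it is completed fails the run):
1. with its stem still at least 12 mm inside the port, the bung is rocked away from the robot (tab end to the port's +y) by more than 5 degrees (z of bung in the frame of port between -0.07 and -0.012 m and x of bung in the frame of port between -0.023 and 0.023 m and y of bung in the frame of port between -0.023 and 0.023 m and y of bung_top in the frame of port above 0.005 m and angle between the z axis of bung and the z axis of port, either way round above 0.087 rad), for 0.1 s.
2. with its stem still at least 12 mm inside the port, the bung is rocked towards the robot (tab end to the port's -y) by more than 5 degrees (z of bung in the frame of port between -0.07 and -0.012 m and x of bung in the frame of port between -0.023 and 0.023 m and y of bung in the frame of port between -0.023 and 0.023 m and y of bung_top in the frame of port below -0.005 m and angle between the z axis of bung and the z axis of port, either way round above 0.087 rad), for 0.1 s.
3. the bung's foot is drawn out past the rim along the port's axis: above the rim by 5 mm, within 25 mm of the axis, within 15 degrees of it (z of bung in the frame of port above 0.005 m and x of bung in the frame of port between -0.025 and 0.025 m and y of bung in the frame of port between -0.025 and 0.025 m and angle between the z axis of bung and the z axis of port, either way round below 0.26 rad).
At the end, for the whole second after the job is handed in: The bung, standing or lying, rests on the tray with both its ends inside the tray's outline (170 x 200 mm) and its foot less than 35 mm above the bench, at rest and released (x of bung in the frame of tray between -0.085 and 0.085 m and y of bung in the frame of tray between -0.1 and 0.1 m and x of bung_top in the frame of tray between -0.085 and 0.085 m and y of bung_top in the frame of tray between -0.1 and 0.1 m and height (world z) of bung below 0.035 m and contact force between bung and tray above 0.3 N and linear speed of bung below 0.02 m/s and contact force between the fingers and bung below 0.1 N); the robot touches nothing.
It fails at once if the white carton, the tape measure or the sanding block is moved more than 25 mm (distance of any of white_carton, tape, sander from where it was at the start of the episode above 0.025 m).
It fails at once if the bung is dropped or thrown: it moves faster than 1 m/s out of the fingers (linear speed of bung above 1 m/s and contact force between the fingers and bung below 0.1 N).
It also fails if it takes over 45 s, if anything falls off the work surface, if the arm or the gripper's body presses on something with over 40 N, if the wrist force passes 120 N, or if a joint passes its speed limit or range.

## Robot

A 6-joint arm with a two-finger parallel gripper is mounted at the origin on a cart in front of the work surface, level with it; the furniture and walls round the work are solid. World frame = base frame: x ahead of the robot, y to its left, z up, the work surface at z = 0. Lengths are in m, angles in rad, forces in N, time in s.
With the tool pointing down it reaches from about 0.35 to 0.975 m from the base axis. Payload 7.1 kg.
Tool frame: the origin (TCP) lies midway between the tips of the shut fingers; the grasp point (between the pads) lies 19 mm behind it; z points along the fingers, y is the line along which they close (so a half turn about z gives the same grasp; the last joint's range is limited). The gripper opens to 88 mm and grips with 3 to 60 N. Pads are 20 mm wide; open, the fingers measure 115 mm over their backs; the gripper's body (75 mm by 178 mm) begins 61 mm behind the grasp point.
Start: joints at [-1.237, 0.423, 1.63, -0, 1.089, -0.019], TCP at [0.216, -0.586, 0.187] pointing down, gripper open.
Joint ranges: [-3, 3], [-0.9, 2.11], [0.09, 2.58], [-1.31, 4.45], [0.11, 2.69], [-2.54, 2.54]. Speed limits (rad/s): [2.39, 2.39, 3.01, 3.14, 3.14, 3.14].

## Interface

Orientations are given as a unit quaternion [w, x, y, z].
In Python, from station import move_pose, movel, movej, command_gripper, wait, inverse_kinematics, read_camera, camera_info, MotionError, job_done, get_time, get_joint_pos, get_qvel, get_effort, get_tcp_pos, get_ee_rot, get_ft_force, get_ft_torque, get_grip_width, get_finger_force gives the robot as it stands. Calls block until the motion is done:
- move_pose(position, orientation): joint-space move of the TCP to a pose.
- movel(position, frame=None, v=0.15, until_force=None): straight line of the TCP; frame=None keeps the orientation; v is the mean speed in m/s. With until_force (N) it stops when the force on the tool has changed by that much, and returns True; else False.
- movej(angles): joint-space move.
- command_gripper(opening): opening from 0.0 (shut) to 1.0 (fully open); the grip force is fixed at half the most; returns when the fingers have stopped.
- wait(seconds).
- inverse_kinematics(position, orientation): joint angles nearest the present ones, or None.
- read_camera(name): name is "scene" or "side" or "wrist"; returns the picture (420x560x3 uint8, red, green, blue); there is no depth.
- camera_info(name): a dict with "intrinsics" (3x3 intrinsics, pixels), "T" (4x4, takes a point from camera to world coordinates); the wrist camera has in their place "tool_from_camera" (4x4, takes a point from camera to tool coordinates, whose origin is the TCP and whose axes are the flange's). Camera axes: x right, y up, looking along -z (the intrinsics and any distortion apply to the point x, -y, -z); pixel columns grow to the right and rows downward; lengths in m; the calibration is good to about 2 mm. A picture is of the moment at which its call begins: read the wrist's pose just before it. camera_info takes no time and is no camera call.
A pose or a line that the arm cannot do raises MotionError and nothing moves.
- job_done(): hands the job in; it is judged then, once.
Readings, each from a call of its own:
- get_time(): time.
- get_joint_pos(): joint angles.
- get_qvel(): joint speeds.
- get_effort(): joint torques, N m.
- get_tcp_pos(): TCP position.
- get_ee_rot(): TCP orientation.
- get_ft_force(): force on the tool from outside, world axes, zero at the start.
- get_ft_torque(): the same for the moment, N m.
- get_grip_width(): opening from 0.0 (shut) to 1.0 (fully open).
- get_finger_force(): force on a finger pad.
Only numpy, scipy, OpenCV 4.12 (cv2) and the standard library are available. Lean on these libraries where they do the work, as an engineer would, in place of code of your own. Each camera call takes 0.05 s, during which the arm holds its last target. There are 200 camera calls.

## Working session

There is one attempt and no reset: what is moved stays moved. The work goes in short steps, each a Python script; the robot and the scene stay as the last script left them, time stands still between calls to the robot, and variables do not carry over. Pictures are saved under pics/ and viewed, at most 10 in all, crops included, and the job is handed in when it is done.

```bash
ls; mkdir -p pics; python3 - <<'E'
from station import *
import cv2,numpy as np
for n in ("scene","side"):
    im=read_camera(n); cv2.imwrite(f"pics/{n}0.png",im[:,:,::-1])
    i=camera_info(n); print(n,{k:np.round(v,4).tolist() if not isinstance(v,str) else v for k,v in i.items()})
i=camera_info("wrist");print({k:np.round(v,4).tolist() for k,v in i.items()})
print(get_time(),get_ee_rot())
E
```

```text
pics
scene {'intrinsics': [[466.8373, 0.0, 277.9332], [0.0, 466.8373, 202.2351], [0.0, 0.0, 1.0]], 'T': [[-0.5377, 0.593, -0.5994, -0.154], [-0.8431, -0.3737, 0.3866, 0.4992], [0.0053, 0.7132, 0.7009, 0.936], [0.0, 0.0, 0.0, 1.0]]}
side {'intrinsics': [[526.9178, 0.0, 271.8302], [0.0, 526.9178, 205.6026], [0.0, 0.0, 1.0]], 'T': [[-0.981, 0.0724, -0.18, 0.3214], [-0.1934, -0.4378, 0.878, 1.1082], [-0.0153, 0.8961, 0.4435, 0.6667], [0.0, 0.0, 0.0, 1.0]]}
{'intrinsics': [[374.8444, 0.0, 280.4658], [0.0, 374.8444, 215.6893], [0.0, 0.0, 1.0]], 'tool_from_camera': [[-0.0007, 0.9694, 0.2454, 0.0661], [1.0, 0.0007, 0.0002, -0.0015], [0.0, 0.2454, -0.9694, -0.1973], [0.0, 0.0, 0.0, 1.0]]}
0.1 [-6.66769453e-04  9.84483456e-01  1.75476116e-01 -1.12549987e-04]
```

View pics/scene0.png

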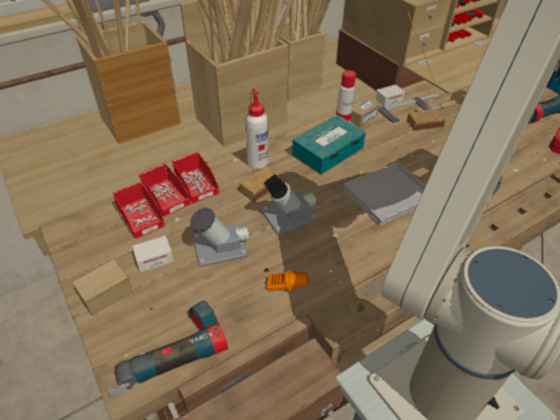

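View pics/side0.png

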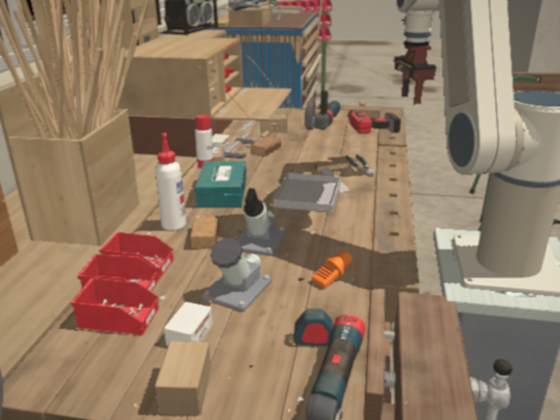

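Scene view: the bung (black tab) is at about (278,187) with its port behind the tray at (390,190). The capped port is at (205,222), the carton at (152,252) and the tape at (203,315). I'll enlarge both.

```bash
python3 - <<'E'
import cv2,numpy as np
a=cv2.imread("pics/scene0.png")[150:270,180:300]; b=cv2.imread("pics/side0.png")[170:290,200:320]
cv2.imwrite("pics/c1.png",np.hstack([cv2.resize(a,(400,400),interpolation=cv2.INTER_CUBIC),cv2.resize(b,(400,400),interpolation=cv2.INTER_CUBIC)]))
a=cv2.imread("pics/scene0.png")[155:225,335:435]; b=cv2.imread("pics/side0.png")[160:230,260:360]
cv2.imwrite("pics/c2.png",np.hstack([cv2.resize(a,(400,280)),cv2.resize(b,(400,280))]))
E
```

```text
(no output)
```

View pics/c1.png

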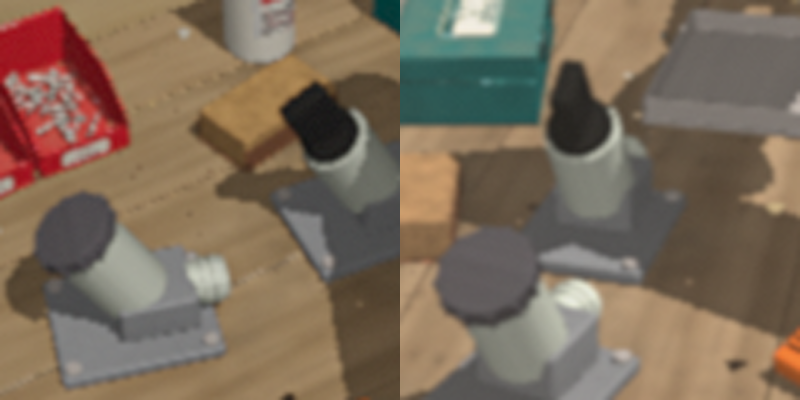

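View pics/c2.png

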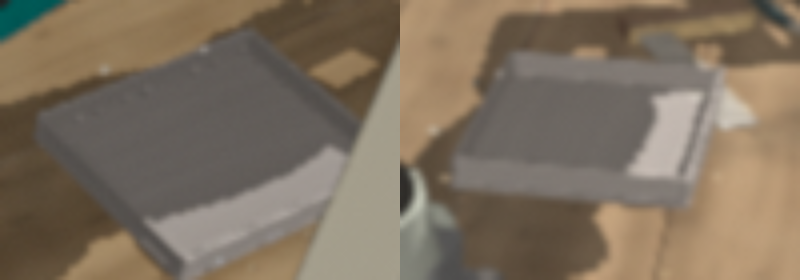

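Crops: the bung's flange centre is at scene (279.6,192) and side (253,207.5), its tab end at scene (271,181.5) and side (251.6,190.4). The tray rim corners are readable, and a cork block lies just beyond the port. Triangulating next.

```bash
cat > h.py <<'E'
from station import *
import cv2,numpy as np
from scipy.spatial.transform import Rotation as R
def ray(n,uv,T=None):
    i=camera_info(n);K=i["intrinsics"]; T=i["T"] if T is None else T
    T=np.array(T);d=np.linalg.inv(K)@[uv[0],uv[1],1]
    d=T[:3,:3]@(d*[1,-1,-1]); return T[:3,3],d/np.linalg.norm(d)
def plane(n,uv,z,T=None):
    o,d=ray(n,uv,T); return o+d*(z-o[2])/d[2]
def tri(rs):
    A=sum(np.eye(3)-np.outer(d,d) for o,d in rs);b=sum((np.eye(3)-np.outer(d,d))@o for o,d in rs)
    p=np.linalg.solve(A,b);return p,[np.linalg.norm(np.cross(p-o,d)) for o,d in rs]
def proj(T,K,p):
    q=np.linalg.inv(T)@np.append(p,1);q=K@(q[:3]*[1,-1,-1]);return q[:2]/q[2]
def wristT():
    T=np.eye(4);q=get_ee_rot();T[:3,:3]=R.from_quat(q,scalar_first=True).as_matrix();T[:3,3]=get_tcp_pos()
    return T@np.array(camera_info("wrist")["tool_from_camera"])
E
python3 - <<'E'
from h import *
np.set_printoptions(precision=4,suppress=True)
f=tri([ray("scene",(279.6,192)),ray("side",(253.1,207.5))]);t=tri([ray("scene",(271,181.5)),ray("side",(251.6,190.4))])
print("flange",f,"tab",t)
c=tri([ray("scene",(180+76/3.333,150+232/3.333)),ray("side",(200+87/3.333,170+275/3.333))]);print("cap",c)
print("sander?",plane("scene",(180+265/3.333,150+105/3.333),.036),plane("scene",(180+330/3.333,150+60/3.333),.036),plane("scene",(180+198/3.333,150+120/3.333),.036))
for uv in [(345,184.5),(398.2,163.2),(381.3,222)]:print("tray sc",plane("scene",uv,.024))
for uv in [(288.5,173.8),(340.5,177.5),(332.5,208.7),(273.7,206)]:print("tray sd",plane("side",uv,.024))
# port base plates (bench corners)
for uv in [(278,193),(325,275)]:print("plate",plane("scene",(180+uv[0]/3.333,150+uv[1]/3.333),.006))
for uv in [(642,280),(683,195),(520,258)]:print("plate sd",plane("side",(200+(uv[0]-400)/3.333,170+uv[1]/3.333),.006))
for uv in [(45,290),(68,385),(225,350)]:print("cplate",plane("scene",(180+uv[0]/3.333,150+uv[1]/3.333),.006))
E
```

```text
flange (array([0.5899, 0.0149, 0.104 ]), [np.float64(0.002078421498247613), np.float64(0.0020784214982476497)]) tab (array([0.5837, 0.0452, 0.1619]), [np.float64(0.0035125000812509816), np.float64(0.0035125000812509673)])
cap (array([0.5978, 0.2308, 0.1103]), [np.float64(0.0006478975683671673), np.float64(0.0006478975683672976)])
sander? [0.7158 0.0018 0.036 ] [ 0.7364 -0.078   0.036 ] [0.7298 0.0602 0.036 ]
tray sc [ 0.584  -0.2081  0.024 ]
tray sc [ 0.5735 -0.4059  0.024 ]
tray sc [ 0.4148 -0.1973  0.024 ]
tray sd [ 0.5741 -0.3927  0.024 ]
tray sd [ 0.4119 -0.3892  0.024 ]
tray sd [ 0.4164 -0.1724  0.024 ]
tray sd [ 0.5767 -0.1626  0.024 ]
plate [0.6439 0.0329 0.006 ]
plate [0.5448 0.0491 0.006 ]
plate sd [0.5374 0.0552 0.006 ]
plate sd [ 0.5301 -0.0738  0.006 ]
plate sd [0.6314 0.0402 0.006 ]
cplate [0.6497 0.2451 0.006 ]
cplate [0.5545 0.271  0.006 ]
cplate [0.5209 0.1549 0.006 ]
```

```bash
cat >> h.py <<'E'
def portR(yaw):  # columns xp,yp,zp
    a=np.radians(28);y=np.array([np.cos(yaw),np.sin(yaw),0]);l=np.array([-np.sin(yaw),np.cos(yaw),0])
    z=np.cos(a)*np.array([0,0,1])+np.sin(a)*l
    return np.c_[np.cross(y,z),y,z]
def quat(M):return R.from_matrix(M).as_quat(scalar_first=True)
def toolR(P,s=1):  # tool for bung rotation P
    return np.c_[-s*P[:,0],s*P[:,1],-P[:,2]]
E
python3 - <<'E'
from h import *
P=portR(np.radians(-4));c=np.array([.585,.016,.105])
for s in (1,-1):
  for d in (.014,.13): print(s,d,inverse_kinematics(c+d*P[:,2],quat(toolR(P,s))))
move_pose([.5,-.12,.36],quat(toolR(np.eye(3))))
move_pose(c+.13*P[:,2],quat(toolR(P)))
T=wristT();im=read_camera("wrist");cv2.imwrite("pics/w1.png",im[:,:,::-1]);np.save("w1T.npy",T)
K=np.array(camera_info("wrist")["intrinsics"])
print(get_time(),proj(T,K,c),proj(T,K,c+.058*P[:,2]),get_tcp_pos())
E
```

```text
1 0.014 [ 0.28047     0.55917175  1.69863119 -0.51190371  1.12028094  0.63227001]
1 0.13 [ 0.35977797  0.46221617  1.58617114 -0.45426865  1.33647405  0.59152193]
-1 0.014 [ 0.28047     0.55917175  1.69863119 -0.51190371  1.12028094 -2.50932265]
-1 0.13 None
4.2833 [281.67158489 198.79689642] [281.81016133 214.49451086] [0.58939587 0.07644128 0.22005695]
```

View pics/w1.png

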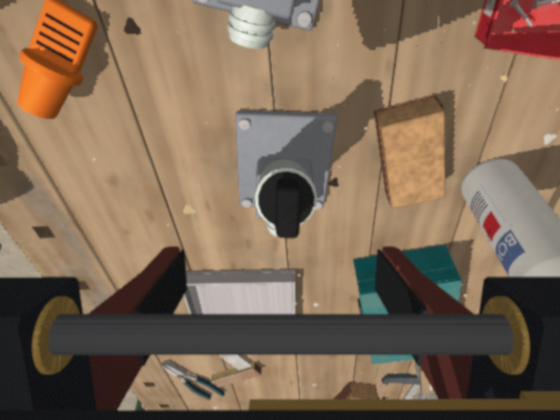

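The wrist view shows the bung in its port at about (286,198), with the tab end near (287,222). Predicted were (281.7,198.8) and (281.8,214.5), so I'm a few mm off. I'll take one enlarged crop.

```bash
python3 - <<'E'
import cv2
a=cv2.imread("pics/w1.png")[100:250,220:360]
a=cv2.convertScaleAbs(a,alpha=1.6,beta=20)
cv2.imwrite("pics/c3.png",cv2.resize(a,(560,600),interpolation=cv2.INTER_CUBIC))
E
```

```text
(no output)
```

View pics/c3.png

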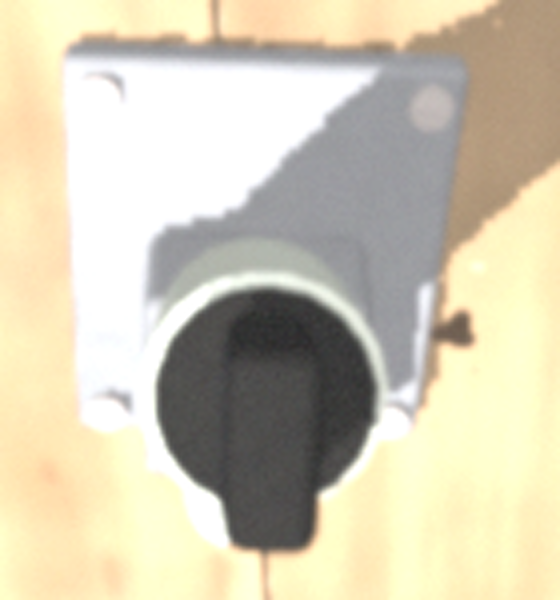

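The rim centre is at (286.8,198) and the tab end at (288.2,213). That shifts the estimate +4.5 mm in port y and about 1.5 mm left, with yaw near -4° unchanged. Grasping next.

```bash
cat >> h.py <<'E'
P=portR(np.radians(-4));C=np.array([.5896,.0173,.105]);G=.054
E
python3 - <<'E'
from h import *
np.set_printoptions(precision=4,suppress=True)
q=quat(toolR(P))
move_pose(C+.10*P[:,2],q)
print(movel(C+(G-.04)*P[:,2],q,v=.08,until_force=12))
f0=np.array(get_ft_force())
command_gripper(0.0);wait(.2)
print(get_tcp_pos(),C+(G-.04)*P[:,2],get_grip_width(),get_finger_force(),f0,np.array(get_ft_force()),get_time())
E
```

```text
False
[0.5905 0.0241 0.1176] [0.5901 0.0239 0.1174] 0.20139573460169252 29.812735319137573 [-0.2416  0.3872  0.002 ] [0.7718 1.6262 1.4614] 7.0417
```

```bash
cat >> h.py <<'E'
def bpose(th,lift,h=.008):
    B=P@R.from_euler('x',-th,degrees=True).as_matrix()
    t=np.radians(th); fl=C+P@np.array([0,h*np.sin(t),lift])
    return fl+B[:,2]*(G-.04),quat(toolR(B))
def st(m):
    M=R.from_quat(get_ee_rot(),scalar_first=True).as_matrix();z=P.T@-M[:,2]
    f=np.array(get_tcp_pos())+M[:,2]*G
    print(m,"foot",P.T@(f-C),"tilt",np.degrees(np.arctan2(z[1],z[2])),"F",P.T@np.array(get_ft_force()),"w",get_grip_width(),"t",get_time())
E
python3 - <<'E'
from h import *
np.set_printoptions(precision=4,suppress=True)
def go(th0,l0,th1,l1,n=4):
    for i in range(1,n+1):
        a=i/n;p,q=bpose(th0+(th1-th0)*a,l0+(l1-l0)*a);movel(p,q,v=.015)
st("start")
go(0,0,11,.0055); wait(.25); st("away")
T=wristT();im=read_camera("wrist");cv2.imwrite("pics/w2.png",im[100:400,130:430,::-1])
E
```

```text
start foot [-0.0002  0.0004 -0.0397] tilt -0.05094305329938472 F [-0.7938  0.6565  2.0773] w 0.20139573460169252 t 7.0417
away foot [ 0.0001 -0.0068 -0.034 ] tilt 11.002148638404556 F [-0.1733 -2.5793 -6.8484] w 0.2021565191747188 t 8.3417
```

View pics/w2.png

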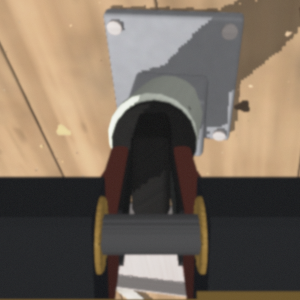

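The tab is held squarely between the fingers and the flange has tilted with it. Forces are low. Next I rock towards and draw.

```bash
python3 - <<'E'
from h import *
np.set_printoptions(precision=4,suppress=True)
def go(th0,l0,th1,l1,n=4,v=.015):
    for i in range(1,n+1):
        a=i/n;p,q=bpose(th0+(th1-th0)*a,l0+(l1-l0)*a);movel(p,q,v=v)
go(11,.0055,-11,.0085,6); wait(.25); st("towards")
go(-11,.0085,0,.016,3); st("straight")
p,q=bpose(0,.07);movel(p,q,v=.05);st("out")
im=read_camera("wrist");cv2.imwrite("pics/w3.png",im[100:400,130:430,::-1])
print(get_finger_force())
E
```

```text
towards foot [ 0.0001  0.0066 -0.0308] tilt -10.954696235036806 F [ 0.4888  1.3404 -2.4252] w 0.19813990850765262 t 10.1417
straight foot [ 0.     -0.0006 -0.0243] tilt 0.04191200142414718 F [-0.1322 -0.4165 -4.5213] w 0.1964788131749256 t 11.1833
out foot [ 0.     -0.0003  0.0296] tilt 0.03927158231765846 F [-0.388  -0.0065 -0.8883] w 0.2010262501161899 t 12.4167
29.988124072551727
```

View pics/w3.png

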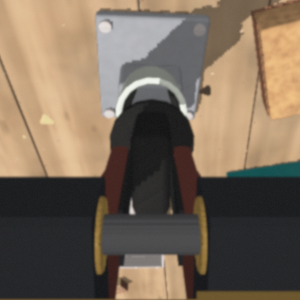

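The bung is out of the port: its foot is about 30 mm past the rim and the load is just its own weight. Next I carry it to the tray.

```bash
python3 - <<'E'
from h import *
np.set_printoptions(precision=4,suppress=True)
p,q=bpose(0,.10);movel(p,q,v=.1)
movel(get_tcp_pos()+np.array([0,0,.06]),q,v=.15)
qd=quat(toolR(np.eye(3)));X=np.array([.496,-.288])
move_pose([*X,.16],qd);wait(.2)
movel([*X,.075],qd,v=.1)
hit=movel([*X,.050],qd,v=.02,until_force=3);wait(.2)
print(hit,get_tcp_pos(),get_ft_force(),get_grip_width(),get_finger_force(),get_time())
for n in ("side",):
    im=read_camera(n);cv2.imwrite("pics/s4.png",cv2.resize(im[120:240,240:400,::-1],(640,480)))
E
```

```text
True [ 0.4959 -0.2877  0.0611] [0.12   1.1    6.6685] 0.20231013217675958 30.02617835998535 17.8917
```

View pics/s4.png

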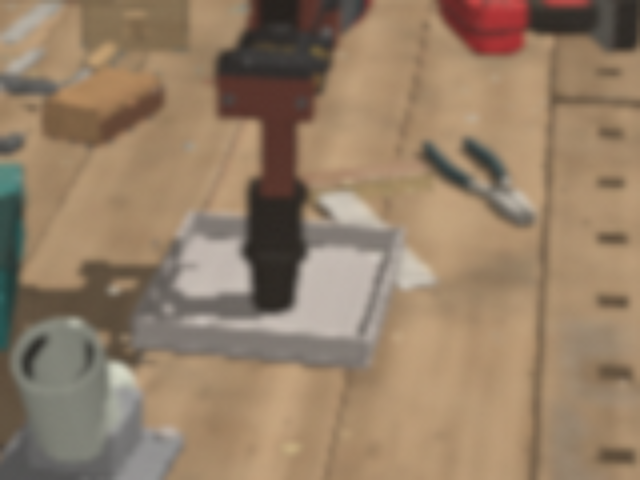

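The bung stands upright near the middle of the tray, its foot on the floor, and the port is empty. Releasing next.

```bash
python3 - <<'E'
from h import *
command_gripper(0.6);wait(.3)
p=np.array(get_tcp_pos());movel(p+[0,0,.14],v=.1);wait(.3)
print(get_finger_force(),get_ft_force(),get_time())
im=read_camera("side");cv2.imwrite("pics/s5.png",cv2.resize(im[120:240,240:400,::-1],(640,480)))
E
```

```text
0.0 [ 0.90744326 -0.28375432  0.23344534] 20.8083
```

View pics/s5.png

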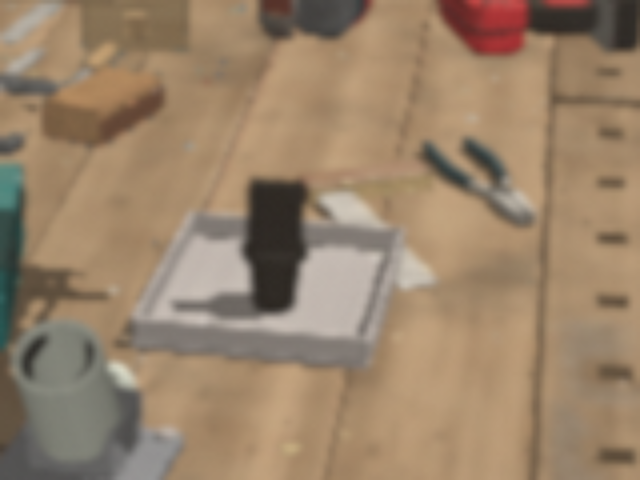

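The bung stands free and upright in the tray, and the gripper is clear of it.

```bash
python3 -c "
from station import *
print(job_done())"
```

```text
the job is handed in; nothing more can be done
None
```

The job is handed in at about 21 s: the bung was rocked about 11° away and then 11° towards, drawn straight out, and left standing upright in the tray, with the bystanders never approached; no verdict was returned.

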